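# Clear the oil mister's nozzle and snap its cap on

### The arm

A 6-joint arm with a two-finger parallel gripper is mounted at the origin on the work surface. World frame = base frame: x ahead of the robot, y to its left, z up, the work surface at z = 0. Lengths are in m, angles in degrees, forces in N, time in s.
With the tool pointing down it reaches from about 0.25 to 0.725 m from the base axis. Payload 9.7 kg.
Tool frame: the origin (TCP) lies at the very end of the fingers, on their centre line; the grasp point (between the pads) lies 19 mm behind it; x points along the fingers, z is the direction in which the jaws open and shut, and the axes are right-handed (so a half turn about x gives the same grasp; the last joint's range is limited). The gripper opens to 85 mm and grips with 20 to 120 N. Pads are 22 mm wide; open, the fingers measure 114 mm over their backs; the gripper's body (76 mm by 85 mm) begins 54 mm behind the grasp point. The pads swing forward as they close: fully open they stand 13 mm farther back than shut.
Start: joints at [-68.583, 4.979, 10.078, 95.1, 0, 90], TCP at [0.201, -0.512, 0.203] pointing down, gripper open.
Joint ranges: [-179.16, 179.16], [-48.56, 103.87], [-65.8, 70.77], [-126.05, 130.52], [-82.76, 87.17], [-180, 180]. Speed limits (degrees/s): [127.2, 127.2, 147.25, 180, 180, 180].

### API

Orientations are given as [roll, pitch, yaw] about the fixed x, y, z axes, in that order (R = Rz(yaw) Ry(pitch) Rx(roll)).
In Python, from workcell import sensors, vision, job_done gives the robot as it stands.
- The arm moves only by the tool carry_out, never from a script. Its argument "increments" is a list of rows, each a list of 7 numbers: the turn, a rotation vector about the tool's x, y, z in degrees, then the shift along the tool's x, y, z in mm, then the opening in per cent of the stroke, from 0 (shut) to 100 (fully open). A call has 1 to 12 rows; each row shifts and turns the commanded pose from where the row before left it, along the tool's axes as they then stand; what a row does not reach is not made up. A row lasts 1/8 s, in which the tool goes at most 62.5 mm and 10.7 degrees, less where a joint would pass 70% of its speed; a pose out of reach is approached as far as the arm can. A call is refused whole if a number of a shift passes 62.5 or a number of a turn 10.7, either way. A call with a gripper value outside its range is refused whole. The fingers move at their own pace and stop on an object; "squeeze" is the grip in N (left out, the last holds). Time passes only in rows, so rows that do not move let the fingers close. It gives the time, the measured TCP pose, the force and the opening at its end, in the units of the state.
- sensors.get_obs(): the state, without advancing time (a new reading comes with each control period).
- vision.camera(name): name is "scene" or "top"; returns the picture (420x560x3 uint8, red, green, blue); there is no depth.
- vision.calibration(name): a dict with "camera_matrix" (3x3 intrinsics, pixels), "extrinsics" (4x4, takes a point from world to camera coordinates). Camera axes: x right, y up, looking along -z (the intrinsics and any distortion apply to the point x, -y, -z); pixel columns grow to the right and rows downward; lengths in m; the calibration is good to about 2 mm. A picture is of the moment at which its call begins. calibration takes no time and is no camera call.
- job_done(): hands the job in, once; it reports no verdict.
The state is a dict: "time": time; "q": joint angles; "qd": joint speeds; "joint_efforts": joint torques, N m; "ee_pos": TCP position; "tcp_rot": TCP orientation; "wrist_force": force on the tool from outside, world axes, zero at the start; "torque": the same for the moment, N m; "opening": finger opening in m.
Only numpy, scipy, OpenCV 4.12 (cv2) and the standard library are available. Lean on these libraries where they do the work, as an engineer would, in place of code of your own. Each camera call takes 0.05 s, during which the arm holds its last target.

### The job

The amber oil mister is done for the day: push its pump head all the way down to the stop to clear the nozzle and let it come back up, then fetch its red cap and press it down over the pump until it clicks and sits fully home on the bottle's shoulder. Keep pressing firmly after the click and finish like that, with the cap still held down under your push; leave everything else on the counter where it stands.

Things in the scene. Friction and masses are not known exactly. Their poses are not given: they have to be found in the camera images.
- bottle: Oil mister: amber bottle with a cream band, 68 mm across, clamped in a steel cup (79 mm across, 50 mm tall, small clamp lug on one side) on a 105 mm square plate bolted to the counter, so it cannot move. Upright; origin on the counter on the bottle's axis, z up. Its flat shoulder is 130 mm above the origin, the top of the raised pump head 172 mm.
- seat (a point): Centre of the bottle's flat shoulder (54 mm across), on its axis; the cap's rim comes to rest on it. On the shoulder stands the white collar that the cap snaps over: 34 mm across, 18 mm tall, bevelled top, with four sprung lugs standing out to 40 mm across, 11.5 mm above the shoulder.
- pump (a joint): Pump head of the mister, sprung: 0 = up, 0.012 m = down at its stop. It takes about 3 N to start and 7 N at the stop, and springs back up when let go.
- pump_top (a point): Centre of the top of the pump head, a white round button 22 mm across on the bottle's axis, 42 mm above the shoulder when up; moves with the head.
- cap: Red hollow cap of the mister, a stiff cup 48 mm across, 55 mm tall, about 30 g, standing mouth down on the counter; origin at the centre of its open rim, z up through its closed top; any turn about z will do. A bead inside, 36.4 mm across and 3 mm above the rim, must pass the collar's lugs; above it the cap is 43 mm across inside and clears the raised pump head.
- cap_top (a point): Centre of the cap's closed top, 55 mm above its rim. Set on loosely, the cap stops with its rim about 14 mm above the shoulder; about 10 N of push takes it over the lugs, the force drops (click) with the rim about 8 mm above the shoulder, and then the rim comes down on the shoulder: fully home.
- timer: White kitchen timer, 30 x 70 mm, 60 mm tall, standing loose; origin centre of its underside. Leave alone.
- sesame_jar: Sesame jar with a gold lid, 64 mm across, 80 mm tall, loose; origin centre of its underside. Leave alone.
- water_bottle: Blue water mister with its white cap on, 64 mm across, 171 mm tall, loose; origin centre of its underside. Leave alone.
- bowl: Steel bowl, 140 mm across, 55 mm tall, loose; origin centre of its underside. Leave alone.
- mug: White mug, 80 mm across, 90 mm tall, loose; origin centre of its underside. Leave alone.
- spatula: Flat aluminium turner with a dark wooden handle, 250 mm long, blade 64 mm wide, 16 mm tall, lying loose; origin under the joint of blade (+x) and handle (-x). Leave alone.

How it is judged:
By the outcome, as a careful person would: the job done as asked, in the order asked, and still so for the second after the job is handed in, while the arm keeps its last pose, push and grip.
It also fails if it takes over 69 s, if anything falls off the work surface, if the arm or the gripper's body presses on something with over 40 N, if the wrist force passes 120 N, or if a joint passes its speed limit or range.

## Working session

There is one attempt and no reset: what is moved stays moved. The work goes in short steps, Python scripts to look and compute and a tool call to move; the robot and the scene stay as the last step left them, time stands still between calls to the robot, and variables do not carry over. Pictures are saved under pics/ and viewed, and the job is handed in when it is done.

Besides the shell and the picture viewer there is one more tool, called after ">>>" as name(argument=value, ...), one argument or row to a line, values as JSON. carry_out: Moves the arm, as the interface text tells. Its arguments: {"type":"object","properties":{"increments":{"type":"array"},"squeeze":{"type":"number"}},"required":["increments"]}

```bash
ls; mkdir -p pics
python3 - <<'E'
from workcell import sensors, vision
import cv2
o=sensors.get_obs()
print(o)
for n in("scene","top"):
    im=vision.camera(n); cv2.imwrite(f"pics/{n}0.png",im[:,:,::-1]); print(vision.calibration(n))
E
```

```text
pics
{'time': 0.0, 'q': array([-6.85842692e+01,  5.01108487e+00,  1.00343460e+01,  9.50981697e+01,
        7.74486685e-04,  9.00008639e+01]), 'qd': array([0.10916199, 0.07104393, 0.09391184, 0.04616646, 0.01711705,
       0.01289592]), 'joint_efforts': array([-9.66358566e-04, -5.20384848e+01,  4.64803755e+01,  1.63048255e-02,
       -8.28860948e-05, -1.12862415e-05]), 'ee_pos': array([ 0.20073318, -0.51178544,  0.20258226]), 'tcp_rot': array([179.40849914,  89.9250874 , 110.82336548]), 'wrist_force': array([-0.42709668, -0.07744577, -0.56227002]), 'torque': array([ 0.03640025, -0.00417032,  0.01829033]), 'opening': 0.08561615137963872}
{'camera_matrix': array([[395.96748764,   0.        , 280.16489336],
       [  0.        , 395.96748764, 210.86064397],
       [  0.        ,   0.        ,   1.        ]]), 'extrinsics': array([[-2.62066094e-01,  9.65049496e-01, -9.12735640e-04,
         1.05878472e-01],
       [-8.17714935e-01, -2.21553862e-01,  5.31277867e-01,
         3.82333360e-01],
       [ 5.12507217e-01,  1.39976273e-01,  8.47197141e-01,
        -1.35587658e+00],
       [ 0.00000000e+00,  0.00000000e+00,  0.00000000e+00,
         1.00000000e+00]])}
{'camera_matrix': array([[428.55077165,   0.        , 278.37680199],
       [  0.        , 428.55077165, 217.63318089],
       [  0.        ,   0.        ,   1.        ]]), 'extrinsics': array([[-0.02264817, -0.99967441,  0.01175293,  0.02424606],
       [ 0.99766692, -0.02184225,  0.064681  , -0.5556813 ],
       [-0.06440323,  0.01319042,  0.99783678, -1.16792852],
       [ 0.        ,  0.        ,  0.        ,  1.        ]])}
```

View pics/scene0.png

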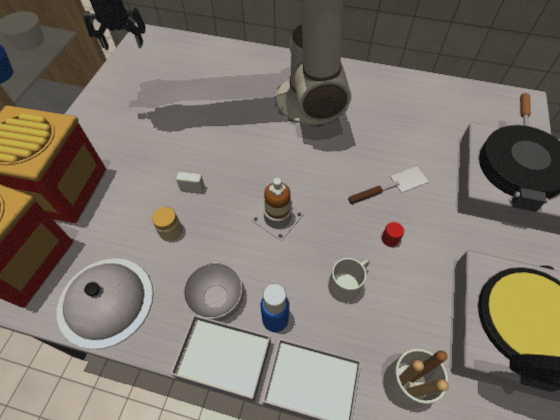

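View pics/top0.png

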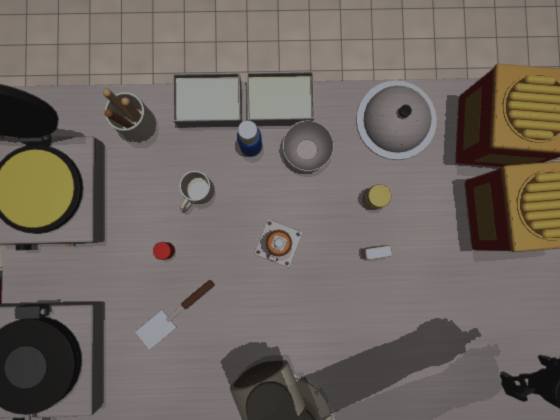

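The scene picture shows the bottle at (278,200) with its pump tip near (277,182), and the cap at (393,234). The top picture shows the bottle at (279,243) and the cap at (163,251). I'll enlarge both.

Run:
```python
import cv2,numpy as np
s=cv2.imread("pics/scene0.png");t=cv2.imread("pics/top0.png")
def c(im,x,y,w=40):return cv2.resize(im[y-w:y+w,x-w:x+w],(390,300*390//390+90),interpolation=cv2.INTER_CUBIC)
a=[c(s,278,205,40),c(s,393,234,20)];b=[c(t,279,243,30),c(t,163,251,20)]
cv2.imwrite("pics/c1.png",np.hstack(a));cv2.imwrite("pics/c2.png",np.hstack(b))
```

```text
(no output)
```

View pics/c1.png

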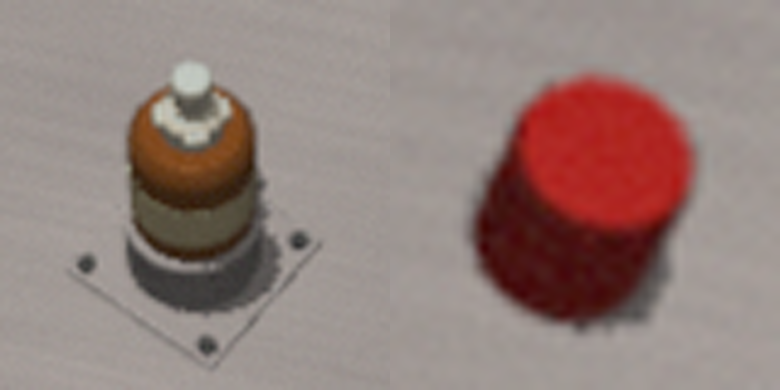

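View pics/c2.png

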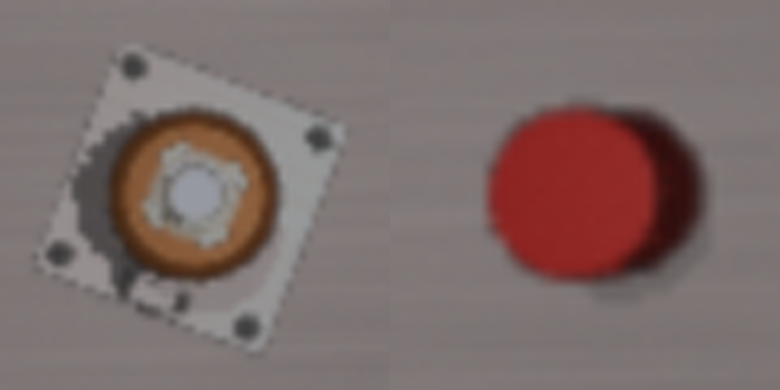

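```bash
cat > h.py <<'E'
from workcell import sensors, vision
import numpy as np
from scipy.optimize import least_squares
def proj(n,p):
    c=vision.calibration(n);q=c["extrinsics"]@np.r_[p,1];k=c["camera_matrix"]
    v=k@np.array([q[0],-q[1],-q[2]]);return v[:2]/v[2]
def solve(obs,z=None):
    f=lambda x:np.concatenate([proj(n,np.r_[x[:2],z] if z is not None else x)-uv for n,uv in obs])
    r=least_squares(f,[.4,0] if z is not None else [.4,0,.1]);return r.x.round(4),r.fun.round(2)
E
python3 - <<'E'
from h import *
P=[("scene",(276.8,180.6)),("top",(278.6,242.3))];C=[("scene",(394.7,229.2)),("top",(161.4,250.4))]
for o,z in((P,.172),(C,.055)):
    print(solve(o),solve(o,z),[solve([i],z)[0] for i in o])
E
```

```text
(array([0.4869, 0.0145, 0.1735]), array([ 0.1 ,  0.  ,  0.1 , -0.03])) (array([0.4865, 0.0144]), array([0.1 , 0.23, 0.15, 0.15])) [array([0.4859, 0.014 ]), array([0.4869, 0.0147])]
(array([0.4732, 0.325 , 0.0553]), array([ 0.05, -0.  ,  0.06, -0.01])) (array([0.4732, 0.3251]), array([0.05, 0.03, 0.06, 0.02])) [array([0.4731, 0.3249]), array([0.4732, 0.3252])]
```

```bash
cat >> h.py <<'E'
from scipy.spatial.transform import Rotation as Ro
def delta(target):
    o=sensors.get_obs();R=Ro.from_euler('xyz',o["tcp_rot"],degrees=True).as_matrix()
    d=(np.array(target)-o["ee_pos"])*1000
    print("pos",o["ee_pos"].round(4),"t",o["time"],"F",o["wrist_force"].round(1),"T",o["torque"].round(2),"open",round(o["opening"],4)); print("R",R.round(4).tolist()); print("tool shift mm",(R.T@d).round(1))
E
python3 -c "
from h import *
delta([.4865,.0144,.203])"
```

```text
pos [ 0.2007 -0.5118  0.2026] t 0.1 F [-0.9  0.8 -0.4] T [ 0.02 -0.02  0.  ] open 0.0855
R [[-0.0005, 0.931, 0.3651], [0.0011, 0.3651, -0.931], [-1.0, -0.0, -0.0012]]
tool shift mm [ 1.000e-01  4.582e+02 -3.855e+02]
```

>>> carry_out(
  increments=[
    [0,0,0,0,45,-38,0],
    [0,0,0,0,46,-39,0],
    [0,0,0,0,46,-38,0],
    [0,0,0,0,46,-39,0],
    [0,0,0,0,46,-39,0],
    [0,0,0,0,46,-38,0],
    [0,0,0,0,46,-39,0],
    [0,0,0,0,46,-39,0],
    [0,0,0,0,46,-38,0],
    [0,0,0,0,45,-38,0],
    [0,0,0,0,0,0,0],
    [0,0,0,0,0,0,0],
  ],
  squeeze=40,
)

```text
time: 1.6
ee_pos: [0.4863, 0.0136, 0.2029]
tcp_rot: [-96.5, 89.9, -165.1]
wrist_force: [0.0, 0.2, 1.2]
opening: 0.0003
```

Run:
```python
from h import *
import cv2
delta([.4865,.0144,.18])
for n in("scene","top"):
    im=vision.camera(n)[:,:,::-1]; p=proj(n,[.4865,.0144,.18]).astype(int)
    cv2.imwrite(f"pics/{n}1.png",cv2.resize(im[p[1]-60:p[1]+60,p[0]-60:p[0]+60],(600,600),interpolation=cv2.INTER_CUBIC))
a=cv2.imread("pics/scene1.png");b=cv2.imread("pics/top1.png")
cv2.imwrite("pics/ab1.png",cv2.resize(np.hstack([a,b]),(800,400)))
```

```text
pos [0.4863 0.0136 0.2029] t 1.6 F [0.  0.2 1.2] T [ 0.01  0.03 -0.06] open 0.0003
R [[-0.001, 0.9307, 0.3659], [-0.0003, 0.3659, -0.9307], [-1.0, -0.0011, -0.0001]]
tool shift mm [22.9  0.5 -0.7]
```

View pics/ab1.png

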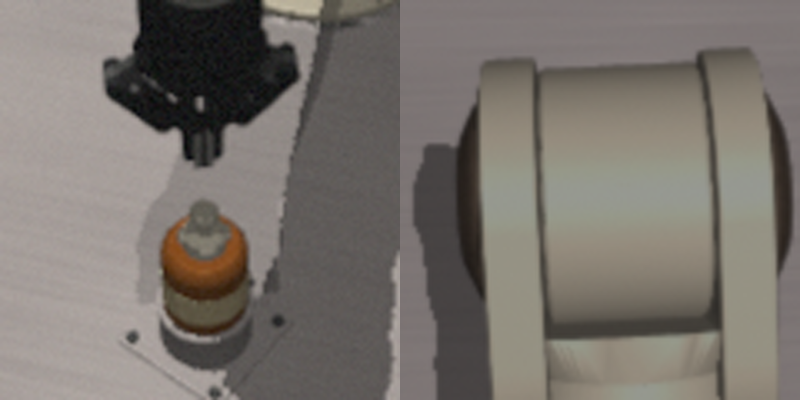

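The shut fingertips (204,163) are directly over the pump (203,208). The top view is blocked by the arm. I'll lower the fingers onto the pump.

>>> carry_out(
  increments=[
    [0,0,0,15,0.5,-0.7,0],
    [0,0,0,10,0,0,0],
    [0,0,0,5,0,0,0],
    [0,0,0,4,0,0,0],
    [0,0,0,3,0,0,0],
    [0,0,0,0,0,0,0],
  ],
)

```text
time: 2.45
ee_pos: [0.4868, 0.0145, 0.1662]
tcp_rot: [-104.7, 90.0, -173.3]
wrist_force: [-0.4, 0.2, -0.4]
opening: -0.0
```

```bash
cat >> h.py <<'E'
import cv2
def crop(name,p,w=50,n="scene"):
    im=vision.camera(n)[:,:,::-1]; p=proj(n,p).astype(int)
    cv2.imwrite(f"pics/{name}.png",cv2.resize(im[p[1]-w:p[1]+w,p[0]-w:p[0]+w],(600,600),interpolation=cv2.INTER_CUBIC)); print("crop origin",p-w,"scale",300/w)
E
python3 - <<'E'
from h import *
crop("s2",[.4865,.0144,.16],30)
for i in range(3): delta([.4865,.0144,.16])
E
```

```text
crop origin [246 153] scale 10.0
pos [0.4869 0.0145 0.1664] t 2.5 F [ 0.4 -0.  -0.5] T [-0.03 -0.02  0.02] open 0.0004
R [[0.0002, 0.9309, 0.3653], [0.0, 0.3653, -0.9309], [-1.0, 0.0002, 0.0]]
tool shift mm [ 6.4 -0.4 -0. ]
pos [0.4869 0.0145 0.1664] t 2.5 F [ 0.4 -0.  -0.5] T [-0.03 -0.02  0.02] open 0.0004
R [[0.0002, 0.9309, 0.3653], [0.0, 0.3653, -0.9309], [-1.0, 0.0002, 0.0]]
tool shift mm [ 6.4 -0.4 -0. ]
pos [0.4869 0.0145 0.1664] t 2.5 F [ 0.4 -0.  -0.5] T [-0.03 -0.02  0.02] open 0.0004
R [[0.0002, 0.9309, 0.3653], [0.0, 0.3653, -0.9309], [-1.0, 0.0002, 0.0]]
tool shift mm [ 6.4 -0.4 -0. ]
```

View pics/s2.png

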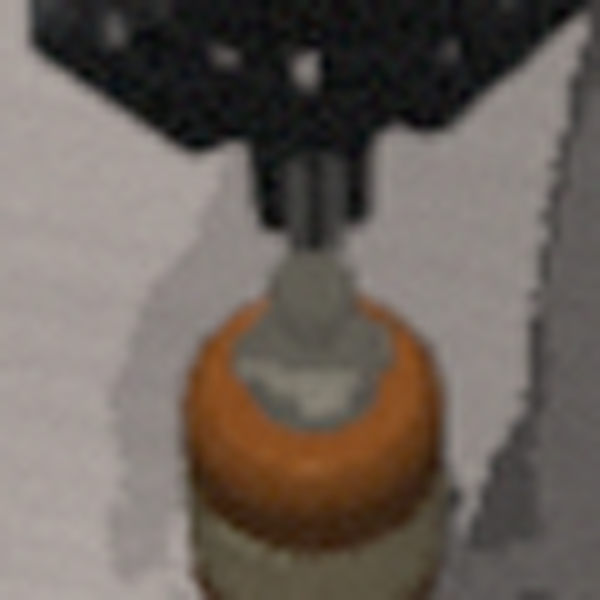

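Run:
```python
from h import *
for z in(.16,.166,.172,.178,.184): print(z,proj("scene",[.4869,.0145,z]))
```

```text
0.16 [276.94635364 183.89213999]
0.166 [276.92712625 182.44009221]
0.172 [276.90769494 180.97264467]
0.178 [276.88805645 179.48955107]
0.184 [276.86820746 177.99055985]
```

The tips look well above where the TCP reading puts them, and there is no contact yet. I'll keep going down in small steps and watch the force.

>>> carry_out(
  increments=[
    [0,0,0,2,-0.2,0,0],
    [0,0,0,2,-0.2,0,0],
    [0,0,0,2,0,0,0],
    [0,0,0,2,0,0,0],
    [0,0,0,0,0,0,0],
  ],
)

```text
time: 3.12
ee_pos: [0.4864, 0.0143, 0.1581]
tcp_rot: [-105.6, 90.0, -174.2]
wrist_force: [0.4, -0.3, 0.6]
opening: -0.0
```

Run:
```python
from h import *
crop("s3",[.4865,.0144,.16],30)
delta([.4865,.0144,.16])
```

```text
crop origin [246 153] scale 10.0
pos [0.4864 0.0143 0.1582] t 3.175 F [ 0.4 -0.1 -0.8] T [-0.02  0.07  0.03] open 0.0003
R [[-0.0001, 0.9309, 0.3652], [0.0, 0.3652, -0.9309], [-1.0, -0.0001, -0.0001]]
tool shift mm [-1.8  0.1 -0. ]
```

View pics/s3.png

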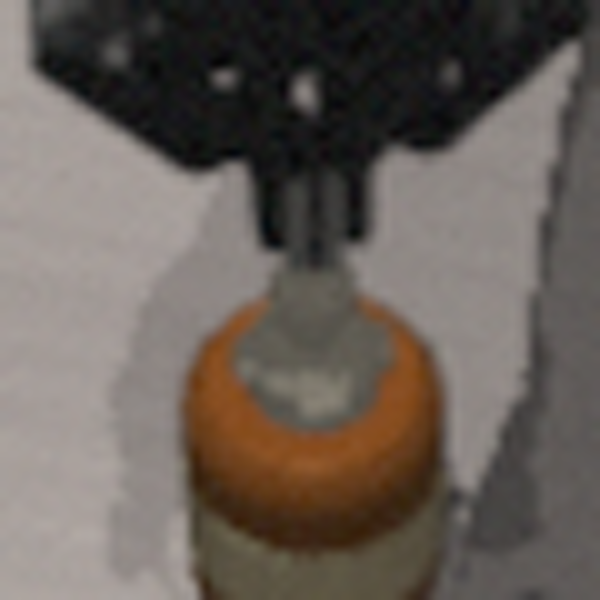

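No contact yet; the tips are at (31.4,26.8 → 277.4,179.8), close above the button. I'll continue.

>>> carry_out(
  increments=[
    [0,0,0,2,0,0,0],
    [0,0,0,2,0,0,0],
    [0,0,0,0,0,0,0],
  ],
)

```text
time: 3.55
ee_pos: [0.4864, 0.0143, 0.1541]
tcp_rot: [-113.7, 90.0, 177.8]
wrist_force: [-0.4, 0.6, 0.1]
opening: 0.0
```

>>> carry_out(
  increments=[
    [0,0,0,2,0,0,0],
    [0,0,0,2,0,0,0],
    [0,0,0,0,0,0,0],
  ],
)

```text
time: 3.92
ee_pos: [0.4864, 0.0143, 0.1501]
tcp_rot: [-110.2, 90.0, -178.8]
wrist_force: [-0.3, -0.7, 0.0]
opening: 0.0003
```

Run:
```python
from h import *
crop("s4",[.4865,.0144,.16],30)
delta([.4865,.0144,.16])
```

```text
crop origin [246 153] scale 10.0
pos [0.4864 0.0143 0.1502] t 3.975 F [-0.   0.1 -0.4] T [0.02 0.01 0.03] open 0.0002
R [[-0.0002, 0.931, 0.3651], [-0.0, 0.3651, -0.931], [-1.0, -0.0002, -0.0]]
tool shift mm [-9.8  0.1 -0.1]
```

View pics/s4.png

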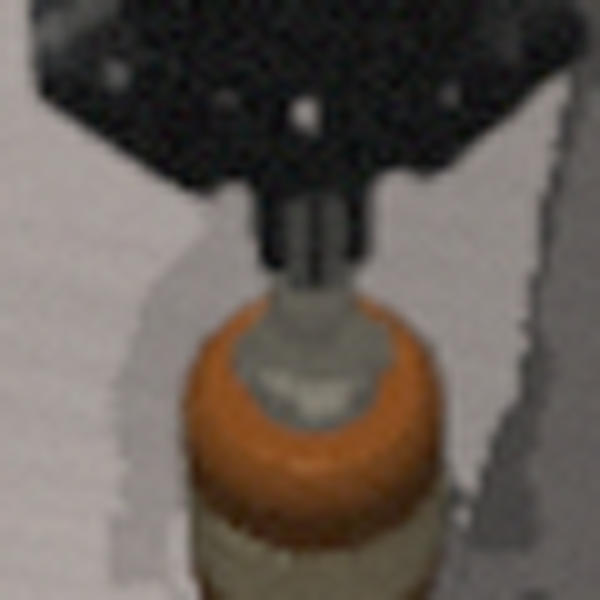

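Run:
```python
from h import *
for z in(.15,.16,.172,.176,.18,.184): print(z,proj("scene",[.4966,.0183,z]),proj("scene",[.4864,.0143,z]))
im=vision.camera("top")[:,:,::-1];cv2.imwrite("pics/top4.png",im)
print(proj("top",[.4864,.0143,.17]))
```

```text
0.15 [277.41839159 189.7146407 ] [276.95377612 186.10223077]
0.16 [277.39048362 187.34471565] [276.92197286 183.7148778 ]
0.172 [277.35633914 184.44519071] [276.88306712 180.79436854]
0.176 [277.34479519 183.4648873 ] [276.86991456 179.80705467]
0.18 [277.33316857 182.47756283] [276.85666837 178.81271253]
0.184 [277.32145838 181.48314161] [276.84332755 177.81126679]
[278.76505909 242.49976197]
```

View pics/top4.png

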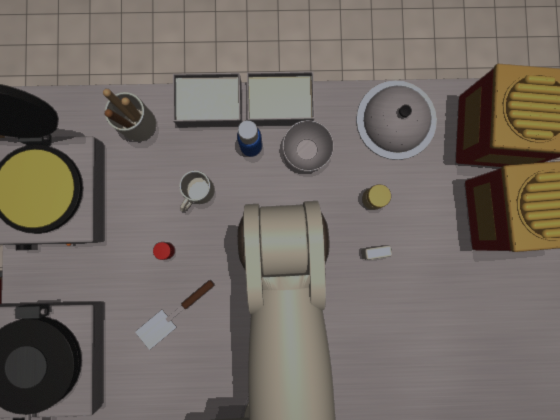

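Run:
```python
from h import *
for z in(.3,.35,.4,.45,.5): print(z,proj("top",[.4864,.0143,z]),proj("scene",[.4864,.0143,z]))
cv2.imwrite("pics/sc4.png",cv2.resize(vision.camera("scene")[60:220,200:360,::-1],(600,600),interpolation=cv2.INTER_CUBIC))
```

```text
0.3 [279.54879523 242.07982947] [276.41019438 145.29756659]
0.35 [279.91394112 241.88418119] [276.1910071  128.84399063]
0.4 [280.32463544 241.66412768] [275.94756857 110.56996357]
0.45 [280.7899677  241.41479869] [275.67561831  90.15566612]
0.5 [281.32161825 241.1299358 ] [275.36983575  67.20170399]
```

View pics/sc4.png

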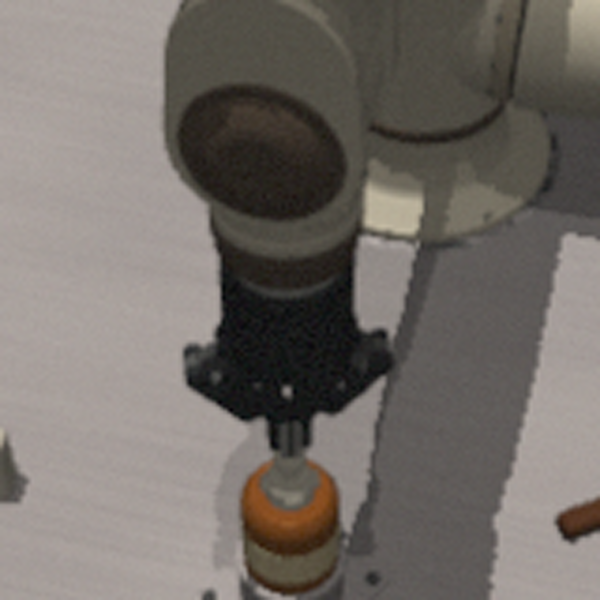

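The wrist lines up laterally with the bottle, so the tip is just farther up than the reading says. I'll continue until contact.

>>> carry_out(
  increments=[
    [0,0,0,2,0,0,0],
    [0,0,0,2,0,0,0],
    [0,0,0,0,0,0,0],
  ],
)

```text
time: 4.45
ee_pos: [0.4863, 0.0143, 0.146]
tcp_rot: [-110.7, 90.0, -179.3]
wrist_force: [-0.4, 0.1, 0.2]
opening: 0.0001
```

>>> carry_out(
  increments=[
    [0,0,0,2,0,0,0],
    [0,0,0,2,0,0,0],
    [0,0,0,0,0,0,0],
  ],
)

```text
time: 4.82
ee_pos: [0.4866, 0.0143, 0.1425]
tcp_rot: [70.7, 90.0, 2.1]
wrist_force: [-1.3, -0.3, 3.0]
opening: -0.0001
```

Run:
```python
from h import *
crop("s5",[.4865,.0144,.16],30)
delta([.4865,.0144,.16])
```

```text
crop origin [246 153] scale 10.0
pos [0.4865 0.0143 0.1426] t 4.875 F [0.3 0.6 3.7] T [-0.01  0.08 -0.02] open -0.0002
R [[0.0005, 0.931, 0.3651], [-0.0, 0.3651, -0.931], [-1.0, 0.0004, 0.0002]]
tool shift mm [-17.4  -0.   -0.1]
```

View pics/s5.png

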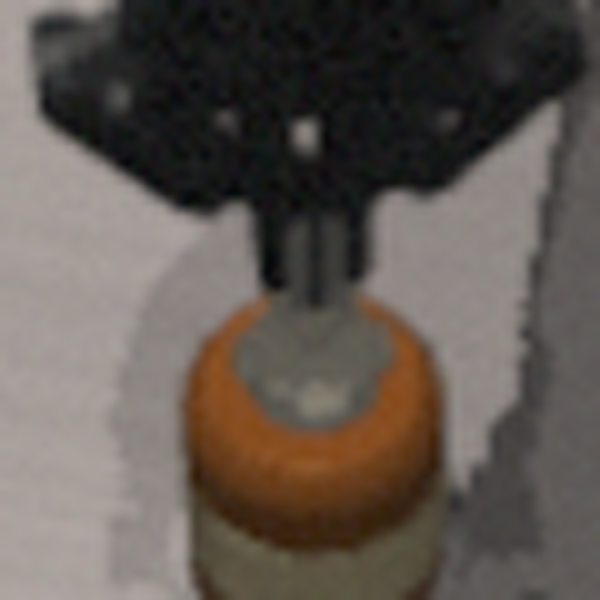

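Contact is at about z=0.143–0.145 with 3–4 N, which matches the pump's starting force. The real tips are therefore about 28 mm behind the reported TCP. I'll push to the stop, about 12 mm further.

>>> carry_out(
  increments=[
    [0,0,0,2,0,0,0],
    [0,0,0,2,0,0,0],
    [0,0,0,2,0,0,0],
    [0,0,0,2,0,0,0],
    [0,0,0,0,0,0,0],
  ],
)

```text
time: 5.5
ee_pos: [0.4866, 0.0143, 0.1344]
tcp_rot: [70.9, 90.0, 2.3]
wrist_force: [-1.3, 0.0, 6.6]
opening: 0.0003
```

>>> carry_out(
  increments=[
    [0,0,0,1,0,0,0],
    [0,0,0,1,0,0,0],
    [0,0,0,0,0,0,0],
  ],
)

```text
time: 5.88
ee_pos: [0.4866, 0.0143, 0.1325]
tcp_rot: [73.7, 90.0, 5.1]
wrist_force: [-1.7, -0.5, 6.1]
opening: -0.0001
```

>>> carry_out(
  increments=[
    [0,0,0,1,0,0,0],
    [0,0,0,0,0,0,0],
  ],
)

```text
time: 6.12
ee_pos: [0.4866, 0.0143, 0.132]
tcp_rot: [71.5, 89.9, 2.9]
wrist_force: [-2.4, 0.2, 10.4]
opening: 0.0002
```

>>> carry_out(
  increments=[
    [0,0,0,1,0,0,0],
    [0,0,0,0,0,0,0],
    [0,0,0,0,0,0,0],
  ],
)

```text
time: 6.5
ee_pos: [0.4868, 0.0143, 0.1319]
tcp_rot: [70.0, 89.9, 1.4]
wrist_force: [-5.5, -0.0, 16.2]
opening: -0.0003
```

Run:
```python
from h import *
delta([.4865,.0144,.2])
```

```text
pos [0.4868 0.0143 0.1319] t 6.5 F [-5.5 -0.  16.2] T [-0.06  0.88 -0.  ] open -0.0003
R [[0.0022, 0.931, 0.3651], [0.0001, 0.3651, -0.931], [-1.0, 0.002, 0.0007]]
tool shift mm [-68.1  -0.1  -0.1]
```

The stop is confirmed: the position held at 0.132 while the force rose to 16 N. Next I'll release, rise and check that the pump came back up.

>>> carry_out(
  increments=[
    [0,0,0,-4,0,0,0],
    [0,0,0,-8,0,0,0],
    [0,0,0,-15,0,0,0],
    [0,0,0,-25,0,0,0],
    [0,0,0,-18,0,0,0],
  ],
)

```text
time: 7.12
ee_pos: [0.4864, 0.0143, 0.2015]
tcp_rot: [-26.6, 90.0, -95.2]
wrist_force: [0.2, 0.3, -0.5]
opening: -0.0
```

>>> carry_out(
  increments=[
    [0,0,0,0,14,-42,50],
    [0,0,0,0,18,-51,100],
    [0,0,0,0,18,-51,100],
    [0,0,0,0,18,-51,100],
    [0,0,0,0,18,-51,100],
    [0,0,0,0,15,-48,100],
    [0,0,0,0,0,0,100],
    [0,0,0,0,0,0,100],
  ],
)

```text
time: 8.12
ee_pos: [0.4948, 0.2679, 0.2023]
tcp_rot: [-178.1, 87.3, 118.9]
wrist_force: [-1.3, 1.3, 0.5]
opening: 0.0851
```

Run:
```python
from h import *
delta([.4732,.3251,.06])
cv2.imwrite("pics/sc6.png",cv2.resize(vision.camera("scene")[110:260,240:440,::-1],(800,600),interpolation=cv2.INTER_CUBIC))
crop("t6",[.4865,.0144,.15],30,"top")
```

```text
pos [0.4948 0.2679 0.2023] t 8.125 F [-1.3  1.3  0.5] T [-0.06 -0.04 -0.02] open 0.0851
R [[-0.0228, 0.8911, 0.4532], [0.0412, 0.4538, -0.8902], [-0.9989, -0.0016, -0.0471]]
tool shift mm [145.    6.9 -54. ]
crop origin [248 212] scale 10.0
```

View pics/sc6.png

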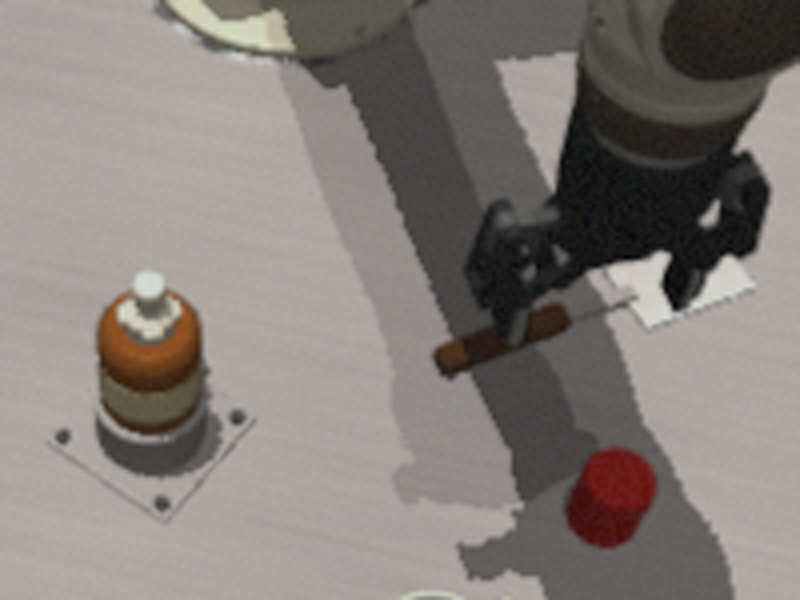

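View pics/t6.png

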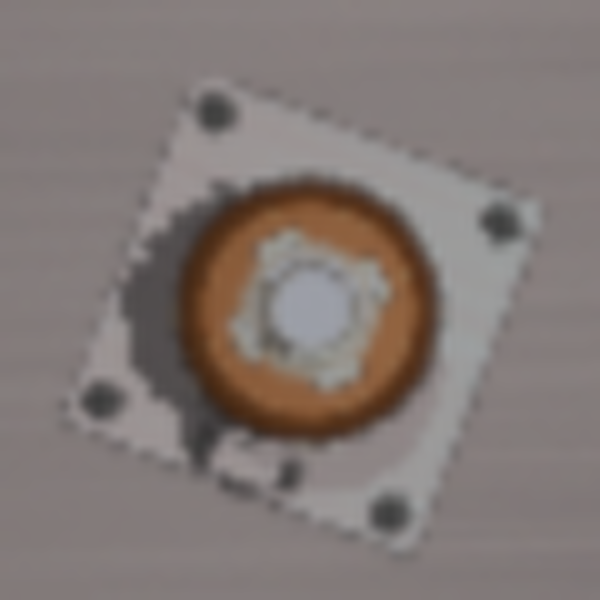

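The pump is back up: the button is at (148,285) in the enlarged scene crop, as at the start. The arm stopped short and slightly tilted, so I'll check the joints.

Run:
```python
from h import *
o=sensors.get_obs();print(o["q"].round(2),o["qd"].round(2))
```

```text
[ 26.89   6.75  11.88  95.18   2.71 179.94] [-0.1  -0.25 -0.18 -0.2   0.08 -0.05]
```

Joint 6 reached its 180° limit. I'll turn the tool back about its x axis and then fix the tilt.

>>> carry_out(
  increments=[
    [-10,0,0,0,0,0,100],
    [-10,0,0,0,0,0,100],
    [-10,0,0,0,0,0,100],
    [-10,0,0,0,0,0,100],
    [-10,0,0,0,0,0,100],
    [-10,0,0,0,0,0,100],
    [-10,0,0,0,0,0,100],
    [-10,0,0,0,0,0,100],
    [0,0,0,0,0,0,100],
  ],
)

```text
time: 9.35
ee_pos: [0.495, 0.2677, 0.2027]
tcp_rot: [100.6, 87.3, 117.5]
wrist_force: [-0.9, -0.7, -0.3]
opening: 0.0849
```

```bash
cat >> h.py <<'E'
def tilt():
    # rotation vector (tool axes, deg) to make tool x point straight down
    R=Ro.from_euler('xyz',sensors.get_obs()["tcp_rot"],degrees=True).as_matrix()
    d=R.T@np.array([0,0,-1.]); v=np.cross([1,0,0],d); print("tilt fix deg",np.degrees(v).round(2), "q6",sensors.get_obs()["q"][5].round(1))
E
python3 - <<'E'
from h import *
delta([.4732,.3251,.10]);tilt()
E
```

```text
pos [0.495  0.2677 0.2027] t 9.35 F [-0.9 -0.7 -0.3] T [-0.04 -0.03 -0.02] open 0.0849
R [[-0.0219, -0.2899, 0.9568], [0.042, 0.9559, 0.2906], [-0.9989, 0.0465, -0.0087]]
tool shift mm [105.5  56.4  -3.2]
tilt fix deg [ 0.   -0.5  -2.67] q6 100.0
```

>>> carry_out(
  increments=[
    [0,-0.5,-2.67,0,0,0,100],
    [0,0,0,0,31,-2,100],
    [0,0,0,0,30.2,-2.2,100],
    [0,0,0,0,0,0,100],
  ],
)

```text
time: 9.85
ee_pos: [0.4724, 0.3266, 0.2023]
tcp_rot: [172.3, 90.0, -170.8]
wrist_force: [0.1, 1.1, 0.1]
opening: 0.0858
```

Run:
```python
from h import *
delta([.4732,.3251,.05]);tilt()
cv2.imwrite("pics/sc7.png",cv2.resize(vision.camera("scene")[130:280,300:500,::-1],(800,600),interpolation=cv2.INTER_CUBIC))
```

```text
pos [0.4724 0.3266 0.2023] t 9.85 F [0.1 1.1 0.1] T [ 0.02 -0.01  0.04] open 0.0858
R [[-0.0004, -0.2904, 0.9569], [-0.0001, 0.9569, 0.2904], [-1.0, 0.0001, -0.0004]]
tool shift mm [152.3  -1.7   0.4]
tilt fix deg [ 0.   -0.02 -0.  ] q6 107.8
```

View pics/sc7.png

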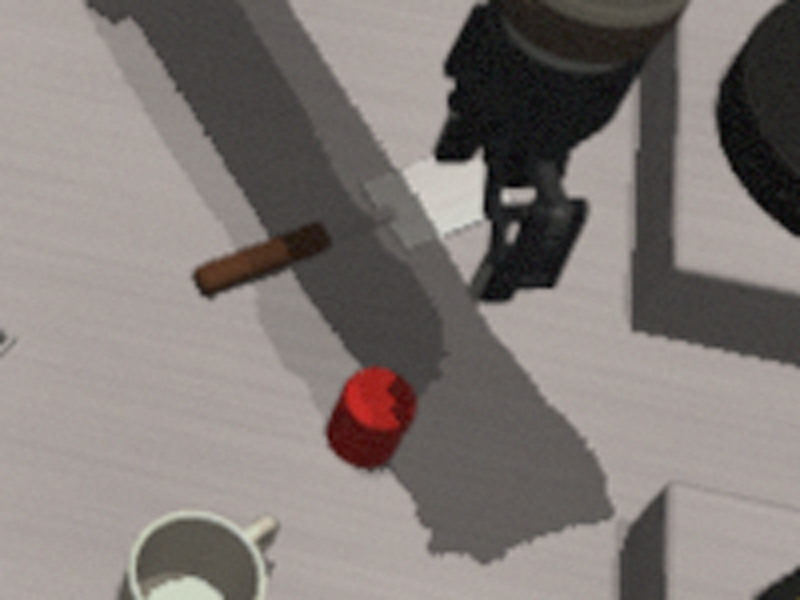

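Run:
```python
from h import *
a=np.array([.4724,.3266,0]);d=np.array([.957,.29,0])
for z in(.2,.22,.24,.26):
  print(z,*[proj("scene",a+[0,0,z]+s*d*.0425).round(1) for s in(-1,0,1)])
```

```text
0.2 [407.3 182.5] [411.1 197.7] [415.  213.6]
0.22 [409.7 177.3] [413.6 192.6] [417.7 208.8]
0.24 [412.2 172. ] [416.2 187.4] [420.4 203.7]
0.26 [414.7 166.4] [418.9 182. ] [423.3 198.5]
```

The finger tips at (415.5,169) and (422.5,204) match z≈0.243, which agrees with the 28 + 13 mm offset. They are centred over the cap, so I'll descend.

>>> carry_out(
  increments=[
    [0,0,0,40,-1.7,0.4,100],
    [0,0,0,60,0,0,100],
    [0,0,0,50,0,0,100],
    [0,0,0,22,0,0,100],
    [0,0,0,0,0,0,100],
    [0,0,0,0,0,0,100],
  ],
)

```text
time: 10.65
ee_pos: [0.4748, 0.324, 0.0319]
tcp_rot: [18.9, 89.9, 35.8]
wrist_force: [0.3, 0.2, -0.4]
opening: 0.0855
```

Run:
```python
from h import *
delta([.4732,.3251,-.01]);tilt()
cv2.imwrite("pics/sc8.png",cv2.resize(vision.camera("scene")[180:255,340:440,::-1],(800,600),interpolation=cv2.INTER_CUBIC))
```

```text
pos [0.4748 0.324  0.0319] t 10.65 F [ 0.3  0.2 -0.4] T [-0.02  0.01 -0.07] open 0.0855
R [[0.0013, -0.2909, 0.9567], [0.0009, 0.9567, 0.2909], [-1.0, 0.0005, 0.0015]]
tool shift mm [41.9  1.5 -1.2]
tilt fix deg [ 0.    0.08 -0.03] q6 107.4
```

View pics/sc8.png

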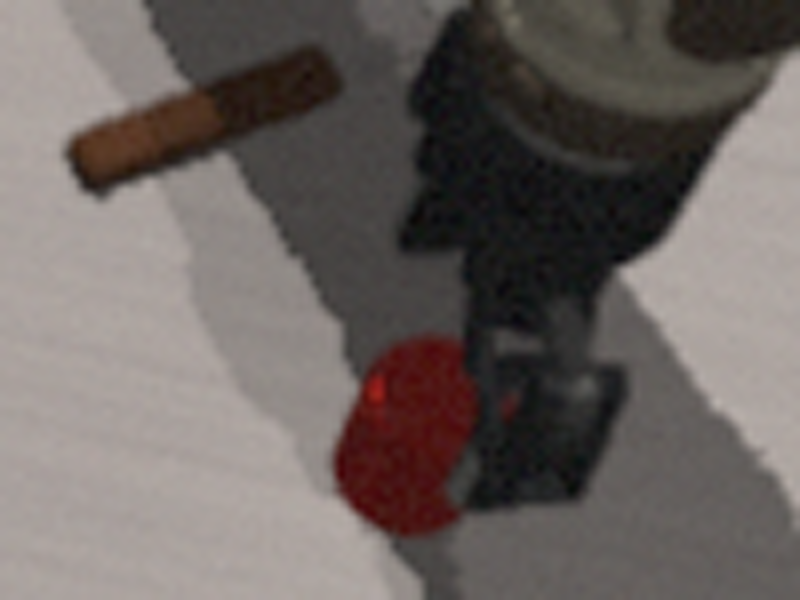

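>>> carry_out(
  increments=[
    [0,0,0,10,1.5,-1.2,100],
    [0,0,0,10,0,0,100],
    [0,0,0,10,0,0,100],
    [0,0,0,8,0,0,100],
    [0,0,0,3,0,0,100],
    [0,0,0,0,0,0,100],
  ],
)

```text
time: 11.45
ee_pos: [0.4722, 0.3252, -0.0108]
tcp_rot: [-175.9, 90.0, -158.8]
wrist_force: [-0.3, 0.1, -0.6]
opening: 0.0853
```

Run:
```python
from h import *
delta([.4732,.3251,-.01]);tilt()
cv2.imwrite("pics/sc9.png",cv2.resize(vision.camera("scene")[190:265,340:440,::-1],(800,600),interpolation=cv2.INTER_CUBIC))
```

```text
pos [ 0.4722  0.3252 -0.0108] t 11.45 F [-0.3  0.1 -0.6] T [-0.01  0.02  0.02] open 0.0853
R [[-0.0006, -0.2925, 0.9563], [-0.0002, 0.9563, 0.2925], [-1.0, -0.0, -0.0006]]
tool shift mm [-0.8 -0.3  0.9]
tilt fix deg [ 0.   -0.03  0.  ] q6 107.5
```

View pics/sc9.png

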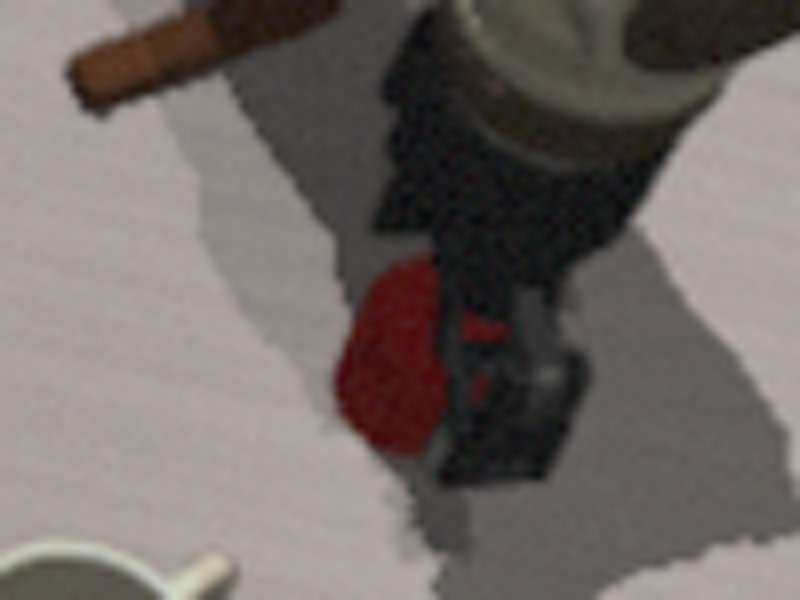

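Run:
```python
from h import *
o=np.array([340,190])
y=np.array([-.29,.957,0]);z=np.array([.957,.29,0])
for h in(.02,.03,.04):
  for zz in(.0425,.055): print(h,zz,*[((proj("scene",np.array([.4732,.3251,h])+zz*z+s*.011*y)-o)*8).round(0) for s in(-1,0,1)])
```

```text
0.02 0.0425 [402. 482.] [436. 481.] [469. 480.]
0.02 0.055 [409. 517.] [443. 516.] [477. 515.]
0.03 0.0425 [409. 468.] [443. 467.] [477. 466.]
0.03 0.055 [416. 503.] [450. 502.] [485. 501.]
0.04 0.0425 [417. 454.] [451. 453.] [485. 452.]
0.04 0.055 [424. 489.] [458. 488.] [493. 487.]
```

Run:
```python
from h import *
a=cv2.resize(vision.camera("scene")[205:265,370:430,::-1],(600,600),interpolation=cv2.INTER_CUBIC)
a=np.clip(a.astype(float)*2.2,0,255).astype(np.uint8)
cv2.imwrite("pics/sc10.png",a)
b=vision.camera("top")[200:300,110:220,::-1];b=np.clip(b*1.6,0,255).astype(np.uint8)
cv2.imwrite("pics/t10.png",cv2.resize(b,(660,600)))
```

```text
(no output)
```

View pics/sc10.png

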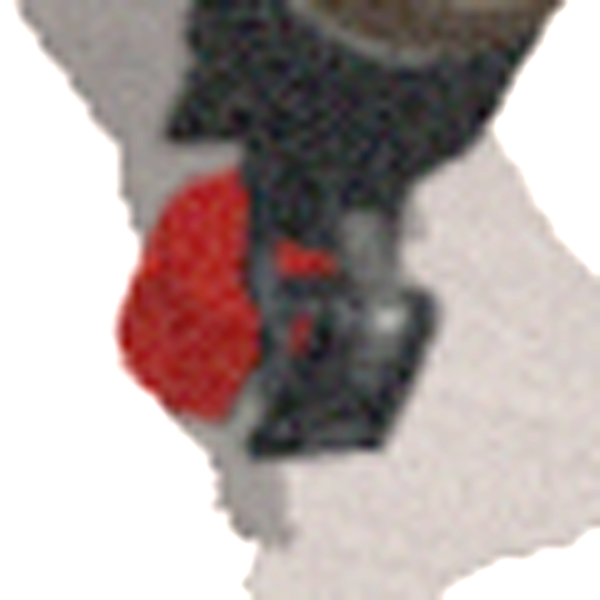

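View pics/t10.png

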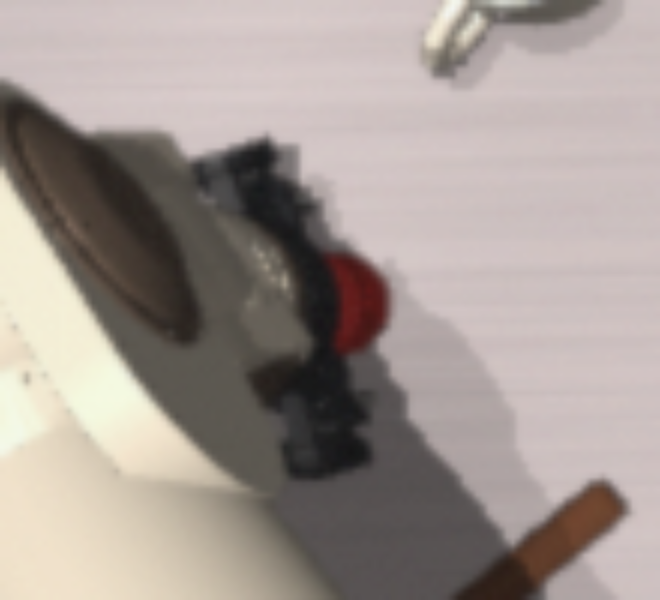

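The visible lower corner of the near pad at about (391.5,248) matches the prediction of (391,248), so the pads straddle the cap. I'll close.

>>> carry_out(
  increments=[
    [0,0,0,0,0,0.9,75],
    [0,0,0,0,0,0,65],
    [0,0,0,0,0,0,60],
    [0,0,0,0,0,0,55],
    [0,0,0,0,0,0,50],
    [0,0,0,0,0,0,40],
    [0,0,0,0,0,0,40],
  ],
  squeeze=40,
)

```text
time: 12.48
ee_pos: [0.4733, 0.3256, -0.0103]
tcp_rot: [39.4, 90.0, 56.4]
wrist_force: [-1.5, -0.3, 5.5]
opening: 0.0476
```

Run:
```python
from h import *
delta([.4732,.3251,-.01]);tilt()
a=cv2.resize(vision.camera("scene")[195:255,360:440,::-1],(800,600),interpolation=cv2.INTER_CUBIC)
a=np.clip(a.astype(float)*2.2,0,255).astype(np.uint8)
cv2.imwrite("pics/sc11.png",a)
```

```text
pos [ 0.4733  0.3256 -0.0103] t 12.475 F [-1.5 -0.3  5.5] T [-0.11  0.2   0.04] open 0.0476
R [[0.0001, -0.2926, 0.9562], [0.0002, 0.9562, 0.2926], [-1.0, 0.0001, 0.0002]]
tool shift mm [-0.3 -0.4 -0.2]
tilt fix deg [ 0.    0.01 -0.01] q6 107.5
```

View pics/sc11.png

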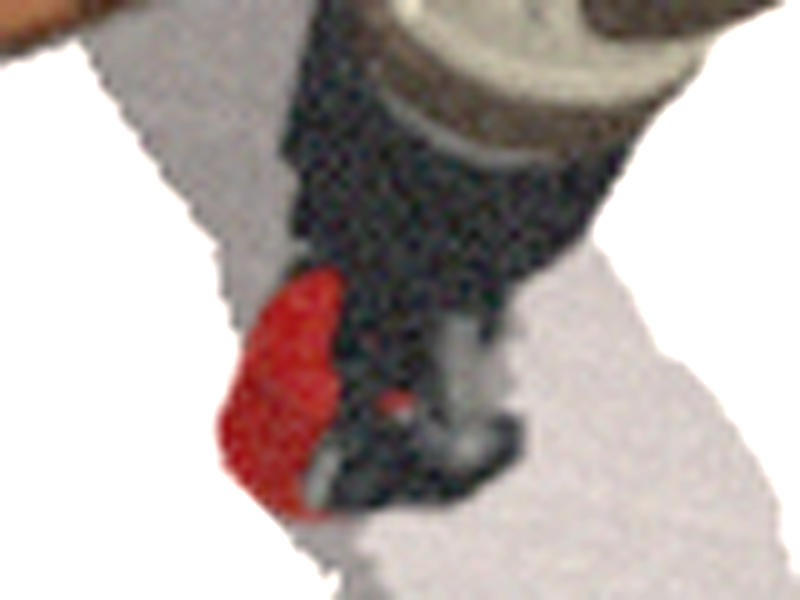

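Gripped at 47.6 mm. I'll firm up the grip and lift.

>>> carry_out(
  increments=[
    [0,0,0,0,0,0,40],
    [0,0,0,-5,0,0,40],
    [0,0,0,-15,0,0,40],
    [0,0,0,-30,0,0,40],
    [0,0,0,-45,0,0,40],
    [0,0,0,-50,0,0,40],
    [0,0,0,-40,0,0,40],
    [0,0,0,-25,0,0,40],
    [0,0,0,0,0,0,40],
  ],
  squeeze=80,
)

```text
time: 13.65
ee_pos: [0.4739, 0.326, 0.2022]
tcp_rot: [19.1, 89.8, 36.1]
wrist_force: [0.5, 0.0, -1.3]
opening: 0.0468
```

Run:
```python
from h import *
delta([.4865,.0144,.2]);tilt()
a=cv2.resize(vision.camera("scene")[100:250,340:540,::-1],(800,600),interpolation=cv2.INTER_CUBIC)
a=np.clip(a.astype(float)*1.7,0,255).astype(np.uint8)
cv2.imwrite("pics/sc12.png",a)
```

```text
pos [0.4739 0.326  0.2022] t 13.65 F [ 0.5  0.  -1.3] T [ 0.01 -0.02  0.04] open 0.0468
R [[0.0031, -0.2926, 0.9562], [0.0023, 0.9562, 0.2925], [-1.0, 0.0013, 0.0036]]
tool shift mm [   1.5 -301.6  -79.1]
tilt fix deg [ 0.    0.21 -0.07] q6 107.5
```

View pics/sc12.png

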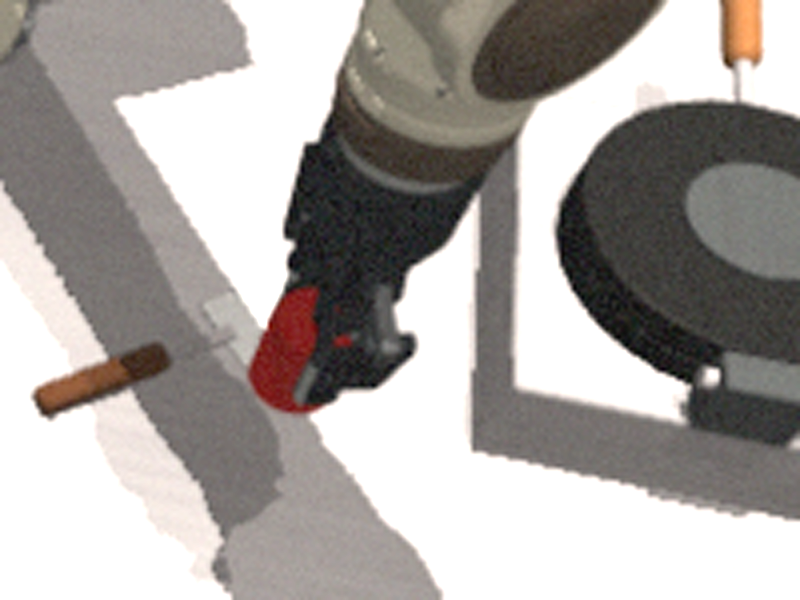

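The cap is held upright. I'll carry it over the bottle.

>>> carry_out(
  increments=[
    [0,0,0,0,-30,-8,40],
    [0,0.2,0,0,-45,-12,40],
    [0,0,0,0,-52,-14,40],
    [0,0,0,0,-52,-14,40],
    [0,0,0,0,-52,-13,40],
    [0,0,0,0,-45,-12,40],
    [0,0,0,0,-25.6,-6,40],
    [0,0,0,0,0,0,40],
    [0,0,0,0,0,0,40],
  ],
)

```text
time: 14.82
ee_pos: [0.4855, 0.0144, 0.1988]
tcp_rot: [172.7, 89.7, -170.3]
wrist_force: [-0.0, -0.7, 0.6]
opening: 0.0465
```

Run:
```python
from h import *
delta([.4865,.0144,.18]);tilt()
a=cv2.resize(vision.camera("scene")[130:220,220:340,::-1],(800,600),interpolation=cv2.INTER_CUBIC)
a=np.clip(a.astype(float)*1.7,0,255).astype(np.uint8)
cv2.imwrite("pics/sc13.png",a)
```

```text
pos [0.4855 0.0144 0.1988] t 14.825 F [-0.  -0.7  0.6] T [ 0.04 -0.    0.  ] open 0.0465
R [[-0.0049, -0.2924, 0.9563], [-0.0008, 0.9563, 0.2924], [-1.0, 0.0006, -0.0049]]
tool shift mm [18.8 -0.3  1. ]
tilt fix deg [ 0.   -0.28 -0.04] q6 74.7
```

View pics/sc13.png

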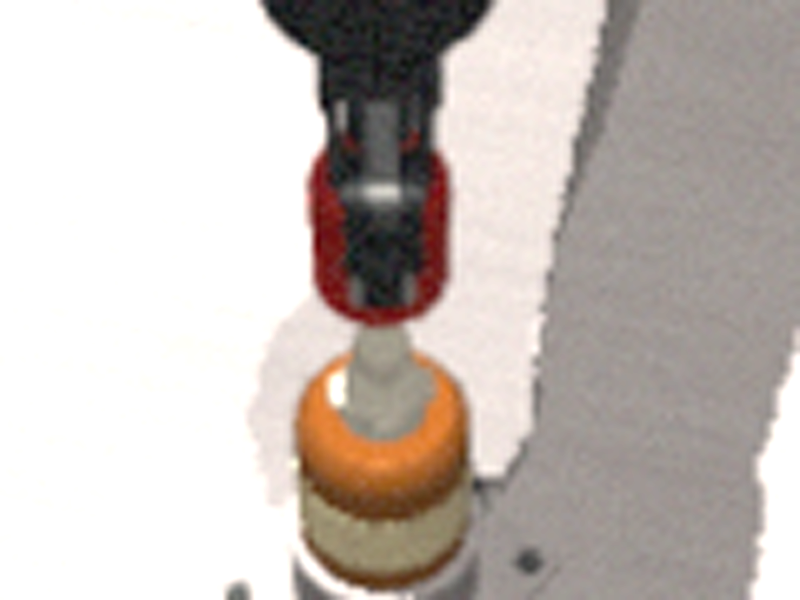

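The cap rim centre at (381,325) lines up with the pump at (381,345) and the bottle. I'll trim by 1 mm and lower.

>>> carry_out(
  increments=[
    [0,-0.28,0,0,-0.3,1,40],
    [0,0,0,10,0,0,40],
    [0,0,0,15,0,0,40],
    [0,0,0,15,0,0,40],
    [0,0,0,10,0,0,40],
    [0,0,0,5,0,0,40],
    [0,0,0,0,0,0,40],
  ],
)

```text
time: 15.75
ee_pos: [0.4869, 0.014, 0.1444]
tcp_rot: [7.5, 89.9, 24.5]
wrist_force: [0.1, -0.3, -0.4]
opening: 0.0466
```

Run:
```python
from h import *
delta([.4865,.0144,.134]);tilt()
```

```text
pos [0.4869 0.014  0.1444] t 15.75 F [ 0.1 -0.3 -0.4] T [-0.02 -0.04 -0.04] open 0.0466
R [[0.0008, -0.2924, 0.9563], [0.0004, 0.9563, 0.2924], [-1.0, 0.0001, 0.0009]]
tool shift mm [10.4  0.5 -0.3]
tilt fix deg [ 0.    0.05 -0.01] q6 74.6
```

>>> carry_out(
  increments=[
    [0,0,0,3,0.3,-0.3,40],
    [0,0,0,3,0,0,40],
    [0,0,0,2,0,0,40],
    [0,0,0,0,0,0,40],
  ],
)

```text
time: 16.25
ee_pos: [0.4866, 0.0142, 0.1365]
tcp_rot: [7.5, 89.9, 24.6]
wrist_force: [0.2, -0.1, -0.7]
opening: 0.0465
```

>>> carry_out(
  increments=[
    [0,0,0,1,0,0,40],
    [0,0,0,1,0,0,40],
    [0,0,0,0,0,0,40],
  ],
)

```text
time: 16.62
ee_pos: [0.4866, 0.0142, 0.1345]
tcp_rot: [3.2, 89.9, 20.2]
wrist_force: [-0.4, -0.5, -0.9]
opening: 0.0468
```

>>> carry_out(
  increments=[
    [0,0,0,1,0,0,40],
    [0,0,0,0,0,0,40],
  ],
)

```text
time: 16.88
ee_pos: [0.4867, 0.0143, 0.1337]
tcp_rot: [11.7, 89.9, 28.8]
wrist_force: [-0.1, 0.7, 0.3]
opening: 0.0467
```

>>> carry_out(
  increments=[
    [0,0,0,1,0,0,40],
    [0,0,0,0,0,0,40],
  ],
)

```text
time: 17.12
ee_pos: [0.4868, 0.0144, 0.1332]
tcp_rot: [2.9, 89.9, 20.0]
wrist_force: [-1.0, 0.5, 4.6]
opening: 0.0467
```

>>> carry_out(
  increments=[
    [0,0,0,1,0,0,40],
    [0,0,0,0,0,0,40],
  ],
)

```text
time: 17.38
ee_pos: [0.4871, 0.0143, 0.1329]
tcp_rot: [-4.6, 89.8, 12.4]
wrist_force: [-1.8, 1.3, 8.3]
opening: 0.0465
```

>>> carry_out(
  increments=[
    [0,0,0,1,0,0,40],
    [0,0,0,0,0,0,40],
  ],
)

```text
time: 17.62
ee_pos: [0.4874, 0.0143, 0.1322]
tcp_rot: [-9.6, 89.8, 7.4]
wrist_force: [-0.2, 0.2, 10.1]
opening: 0.0467
```

Contact came at the predicted 14 mm above the shoulder. I'll press on through the click.

>>> carry_out(
  increments=[
    [0,0,0,1,0,0,40],
    [0,0,0,0,0,0,40],
  ],
)

```text
time: 17.88
ee_pos: [0.4873, 0.0143, 0.1311]
tcp_rot: [-8.4, 89.8, 8.6]
wrist_force: [-0.6, 1.3, 9.7]
opening: 0.047
```

>>> carry_out(
  increments=[
    [0,0,0,1,0,0,40],
    [0,0,0,0,0,0,40],
  ],
)

```text
time: 18.12
ee_pos: [0.4871, 0.0143, 0.1295]
tcp_rot: [-5.6, 89.8, 11.4]
wrist_force: [-0.1, 0.5, 4.5]
opening: 0.0467
```

>>> carry_out(
  increments=[
    [0,0,0,1,0,0,40],
    [0,0,0,1,0,0,40],
    [0,0,0,0,0,0,40],
  ],
)

```text
time: 18.5
ee_pos: [0.4864, 0.0143, 0.1257]
tcp_rot: [84.7, 90.0, 101.7]
wrist_force: [1.9, 0.6, -5.5]
opening: 0.0466
```

>>> carry_out(
  increments=[
    [0,0,0,1,0,0,40],
    [0,0,0,1,0,0,40],
    [0,0,0,0,0,0,40],
  ],
)

```text
time: 18.88
ee_pos: [0.4864, 0.0143, 0.1238]
tcp_rot: [81.8, 90.0, 98.8]
wrist_force: [3.4, 1.5, -10.6]
opening: 0.0464
```

Click: the force dropped, and the lugs now pull the cap down. I'll follow it down to the shoulder.

>>> carry_out(
  increments=[
    [0,0,0,1,0,0,40],
    [0,0,0,1,0,0,40],
    [0,0,0,1,0,0,40],
    [0,0,0,0,0,0,40],
  ],
)

```text
time: 19.38
ee_pos: [0.4868, 0.014, 0.122]
tcp_rot: [-17.4, 89.9, -0.4]
wrist_force: [0.7, 0.3, -1.3]
opening: 0.0466
```

>>> carry_out(
  increments=[
    [0,0,0,1,0,0,40],
    [0,0,0,1,0,0,40],
    [0,0,0,0,0,0,40],
  ],
)

```text
time: 19.75
ee_pos: [0.4867, 0.0141, 0.1199]
tcp_rot: [-8.7, 89.9, 8.3]
wrist_force: [-1.2, -0.2, 1.4]
opening: 0.0469
```

>>> carry_out(
  increments=[
    [0,0,0,1,0,0,40],
    [0,0,0,0,0,0,40],
  ],
)

```text
time: 20.0
ee_pos: [0.4868, 0.0141, 0.1198]
tcp_rot: [-11.6, 89.9, 5.4]
wrist_force: [-3.6, -0.2, 9.9]
opening: 0.0469
```

The cap is home at z=0.1198 (predicted 0.1197). I'll add a firm push.

>>> carry_out(
  increments=[
    [0,0,0,1,0,0,40],
    [0,0,0,1,0,0,40],
    [0,0,0,0,0,0,40],
    [0,0,0,0,0,0,40],
    [0,0,0,0,0,0,40],
  ],
)

```text
time: 20.62
ee_pos: [0.4869, 0.0141, 0.1197]
tcp_rot: [-14.4, 89.8, 2.6]
wrist_force: [-8.5, 0.2, 24.6]
opening: 0.0469
```

Run:
```python
from h import *
delta([.4865,.0144,.12]);tilt()
a=cv2.resize(vision.camera("scene")[130:220,220:340,::-1],(800,600),interpolation=cv2.INTER_CUBIC)
a=np.clip(a.astype(float)*1.7,0,255).astype(np.uint8)
cv2.imwrite("pics/sc14.png",a)
```

```text
pos [0.4869 0.0141 0.1197] t 20.625 F [-8.5  0.2 24.6] T [-0.24  2.13  0.01] open 0.0469
R [[0.0041, -0.2925, 0.9563], [0.0002, 0.9563, 0.2925], [-1.0, -0.001, 0.004]]
tool shift mm [-0.3  0.4 -0.3]
tilt fix deg [-0.    0.23  0.06] q6 74.7
```

View pics/sc14.png

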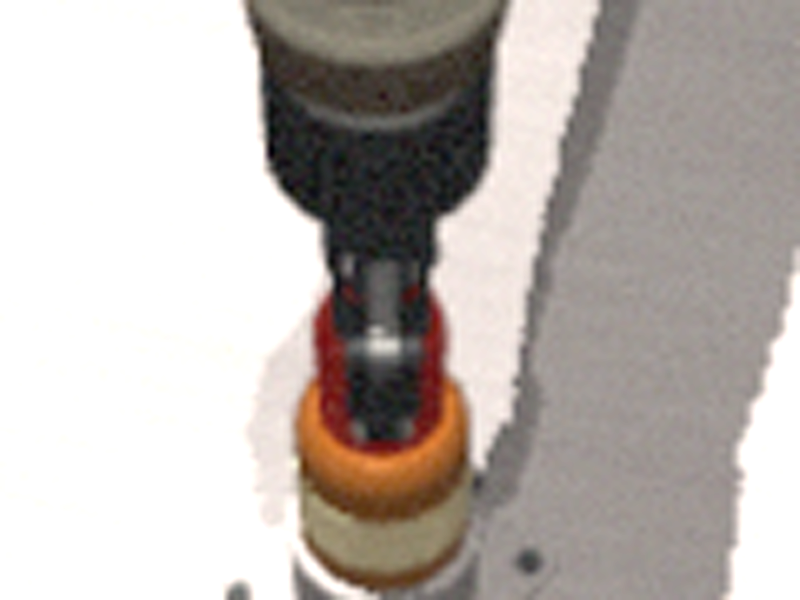

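Run:
```python
from h import *
for z in(.130,.133,.138):
  P=[proj("scene",[.4868+.024*np.cos(t),.0142+.024*np.sin(t),z])[1] for t in np.linspace(0,6.28,60)]
  print(z,max(P))
im=vision.camera("scene")[:,:,::-1];cv2.imwrite("pics/scF.png",im)
print(sensors.get_obs()["wrist_force"],sensors.get_obs()["time"])
```

```text
0.13 198.80482300639193
0.133 198.1288746806084
0.138 196.99446090034323
[-8.6769917  -0.32214255 25.42428635] 20.725
```

View pics/scF.png

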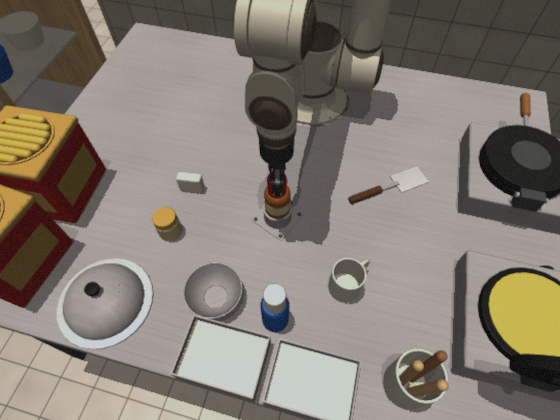

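```bash
python3 -c "
from workcell import job_done
print(job_done())"
```

```text
the job is handed in; nothing more can be done
None
```

The cap is on the oil mister, clicked and fully home, and I handed the job in at about 20.7 s with the arm still pressing down at about 25 N.

- **Pump:** I pushed the head to its stop. It travelled about 12 mm, then held position while the force rose to 16 N. A picture afterwards showed it back up.
- **Cap:** It first touched at about 14 mm above the shoulder and gave way at about 10 N. The force then dropped and turned to a downward pull (the click). It stopped hard at z=0.1197, exactly where I predicted fully home.
- **Other objects:** In the last picture the timer, jars, bowl, mug and spatula stand where they were.

Some checks disagreed or went wrong along the way:
- **Tool reading:** The fingertips turned out to be about 28 mm higher than the reported TCP, confirmed by contact and in the pictures. I corrected for this in every later move.
- **Joint limit:** Joint 6 ran into its 180° limit on the way to the cap, which tilted the tool by 2.7° until I turned it back.
- **Final cap height:** The last picture puts the rim about 0–4 mm above the shoulder, too blurred to settle it. I relied on the measured travel and the hard stop instead.
- **Sideways force:** Besides the downward push there is about 8.5 N of sideways force at the wrist.

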